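Unpin the chocolate press and close its lid

ROBOT

A 6-joint arm with a two-finger parallel gripper is mounted at the origin on the work surface. World frame = base frame: x ahead of the robot, y to its left, z up, the work surface at z = 0. Lengths are in m, angles in rad, forces in N, time in s.
With the tool pointing down it reaches from about 0.325 to 0.925 m from the base axis. Payload 3.1 kg.
Tool frame: the origin (TCP) lies between the finger pads; the fingertips stand 22 mm ahead of it and the grasp point (between the pads) lies 3 mm ahead of it; z points along the fingers, y is the line along which they close (so a half turn about z gives the same grasp; the last joint's range is limited). The gripper opens to 85 mm and grips with 20 to 120 N. Pads are 22 mm wide; open, the fingers measure 114 mm over their backs; the gripper's body (76 mm by 85 mm) begins 54 mm behind the grasp point. The pads swing forward as they close: fully open they stand 13 mm farther back than shut.
Start: joints at [-1.224, 0.217, 1.613, -0, 1.311, -0.112], TCP at [0.277, -0.56, 0.253] pointing down, gripper open.
Joint ranges: [-2.75, 2.75], [-0.78, 2.1], [0.31, 2.55], [-1.13, 4.27], [0.13, 2.63], [-2.58, 2.58]. Speed limits (rad/s): [2.79, 2.79, 3.14, 3.14, 3.14, 3.14].

INTERFACE

Orientations are given as [roll, pitch, yaw] about the fixed x, y, z axes, in that order (R = Rz(yaw) Ry(pitch) Rx(roll)).
In Python, from bench import ctrl gives the robot as it stands. The module is installed in compiled form; this text tells all that it offers.
- The arm moves only by the shell command python3 -m jog 'ROWS' [OPENING]. ROWS is JSON, a list that holds one entry, the list of rows, each a list of 6 numbers: the shift along the tool's x, y, z each as a share of 120 mm, from -1 to 1, then the turn, a rotation vector about the tool's x, y, z each as a share of 180 degrees, from -1 to 1. In form: [[[tx, ty, tz, wx, wy, wz], ...]]. A call has 1 to 20 rows; each row shifts and turns the commanded pose from where the row before left it, along the tool's axes as they then stand; what a row does not reach is not made up. A row lasts 1/12 s, in which the tool goes at most 41.7 mm and 7.16 degrees, less where a joint would pass 70% of its speed; a pose out of reach is approached as far as the arm can. A call with a number of a shift or a turn outside -1 to 1 is refused whole. A call with a gripper value outside its range is refused whole. OPENING is the closure, from -1 (fully open) to 1 (shut), set as the call begins (- or left out, the last holds). The fingers move at their own pace and stop on an object; the grip force is fixed at half the most. Time passes only in rows, so rows that do not move let the fingers close. It gives the time, the measured TCP pose, the force, the opening and the grip force at its end, in the units of the state.
- ctrl.observe(): the state, without advancing time (a new reading comes with each control period).
- ctrl.grab_frame(name): name is "scene" or "top" or "wrist"; returns the picture (384x512x3 uint8, red, green, blue); there is no depth.
- ctrl.calibration(name): a dict with "fovy" (degrees; the focal length in pixels is half the picture's height over the tangent of half this angle, whatever the lens; pixels are square), "cx", "cy" (the principal point, pixels), "R" (3x3) and "t" (3): a world point X has camera coordinates R X + t. Camera axes: x right, y down, z forward; pixel columns grow to the right and rows downward; lengths in m; the calibration is good to about 2 mm. The wrist camera is an equidistant fisheye: a pixel r from the principal point sees the ray r / f radians off the axis. A picture is of the moment at which its call begins: read the wrist's pose just before it. calibration takes no time and is no camera call; for the wrist camera it gives the pose at the moment of the call.
- ctrl.hand_in(): hands the job in; it is judged then, once.
The state is a dict: "time_s": time; "joints": joint angles; "qd": joint speeds; "joint_efforts": joint torques, N m; "eef_pos": TCP position; "eef_rot": TCP orientation; "ft_force": force on the tool from outside, world axes, zero at the start; "torque": the same for the moment, N m; "finger_gap": opening from 0.0 (shut) to 1.0 (fully open); "grip_force": force on a finger pad.
Only numpy, scipy, OpenCV 4.12 (cv2) and the standard library are available. Lean on these libraries where they do the work, as an engineer would, in place of code of your own. Each camera call takes 0.05 s, during which the arm holds its last target. There are 200 camera calls.

TASK

The lid of the chocolate-log press stands ajar with its red-handled safety pin still in the slanted bore in front. Draw the pin out of the bore, park it fully home in the side notch of the yellow pin rest with its collar lying on the plate, and let go of it; only then lower the lid gently until it is fully shut, without slamming it. Leave the pin parked and do not shift the other things on the bench.

Things in the scene. Friction and masses are not known exactly. Their poses are not given: they have to be found in the camera images.
- press: Fixed aluminium box 180 (x) x 240 (y) x 92 mm high holding chocolate logs; origin at the centre of its underside, z up, its front faces its own -x. A blue block stands 50 mm in front of its front wall and carries the slanted bore. On top is the hinged lid.
- press_bore (a point): Centre of the bore's mouth, on the slanted top face (50 x 56 mm) of the blue block, 140 mm before the press centre (-x) and 75 mm up. The bore is 18 mm wide, 60 mm deep, open below; its axis leans 35 degrees from vertical, top towards the press's -x. Axes as press.
- pin: Loose pin, 134 mm long: steel shaft 16 mm in diameter, 70 mm long below the collar; steel collar 34 mm in diameter, 8 mm thick; red handle 26 mm in diameter above it, 8 to 64 mm from the origin. Origin: centre of the collar's underside; z towards the handle's end. It starts in the bore, collar on the block, under the ajar lid's frame: an upright gripper has no room, one along the pin has.
- pin_tip (a point): Tip of the pin's shaft, 70 mm from the collar's underside.
- rest: Fixed pin rest, left or right of the press: grey foot 120 x 90 x 8 mm, grey upright on its -y side, yellow slanted plate 72 (slope) x 70 (y) x 20 mm. Origin: centre of the foot's underside. The plate's normal leans 35 degrees from vertical towards the rest's -x. A notch 19 mm wide runs along y, open at the plate's +y edge, closed at its inner end.
- rest_seat (a point): Where the pin's origin lies when the pin is parked fully home: on the plate's top face at the inner end of the notch, 120 mm up, 36 mm from the open +y edge. Axes as rest (z is vertical, not along the pin).
- rest_tip (a point): Where the pin's tip lies when it is parked: 70 mm below the seat, along the plate's normal.
- lid (a joint): Angle of the lid in rad: 0 fully shut, growing as it opens upward (limit 1.2). Its hinge is stiff: it stays where it is left; pressing it down takes about 2 to 7 N near its front. The lid cannot shut while the pin is in the bore.
- lid_hinge (a point): Middle of the hinge line, which runs along the press's y, on the far rim of the box, 92 mm up. It turns with the lid: its own -x points along the lid from hinge to front.
- lid_push (a point): Point on the lid's top face, 180 mm from the hinge line, in the middle. The lid is 8 mm thick, its top at 100 mm height when shut; the grey plate reaches 195 mm from the hinge, then a 120 mm wide orange frame with a 68 mm wide window, through which the pin is seen, to 275 mm. A bar handle 100 mm long stands 31 mm proud of the lid 120 mm from the hinge. The point turns with the lid.
- jar: Loose bystander: amber jar, 72 mm in diameter, 95 mm high; origin under its centre.
- spatula: Loose bystander: spatula lying flat, 200 mm long, between robot and press.
- log: Loose bystander: nut-studded chocolate log, 200 mm long, 55 mm high, on white parchment.
- cup: Loose bystander: steel cup, 84 mm in diameter, 110 mm high.
- syrup: Loose bystander: green bottle, 60 mm in diameter, 170 mm high.
- gift_box: Loose bystander: cardboard box with a yellow band, 110 x 75 x 50 mm.
- tin: Loose bystander: copper-coloured tin, 80 mm in diameter, 120 mm high.
Mind the look-alikes: they are no part of the job. Leave any purple or white look-alike of the pin alone. What is shaped like the rest but blue is not meant.

How it is judged:
By the outcome, as a careful person would: the job done as asked, in the order asked, and still so for the second after the job is handed in, with the robot touching nothing.
It also fails if it takes over 61 s, if anything falls off the work surface, if the arm or the gripper's body presses on something with over 40 N, if the wrist force passes 120 N, or if a joint passes its speed limit or range.

## Working session

There is one attempt and no reset: what is moved stays moved. The work goes in short steps, Python scripts to look and compute and a shell command to move; the robot and the scene stay as the last step left them, time stands still between calls to the robot, and variables do not carry over. Pictures are saved under pics/ and viewed, at most 10 in all, crops included, and the job is handed in when it is done.

```bash
ls; mkdir -p pics; python3 - <<'E'
from bench import ctrl
import cv2
s=ctrl.observe(); print(s)
for n in("scene","top","wrist"):
    c=ctrl.calibration(n); print(n,c)
    cv2.imwrite(f"pics/{n}0.png",ctrl.grab_frame(n)[:,:,::-1])
E
```

```text
pics
{'time_s': 0.0, 'joints': array([-1.22417709e+00,  2.17798662e-01,  1.61490708e+00, -2.53291938e-05,
        1.31129529e+00, -1.12226203e-01]), 'qd': array([ 0.0002705 , -0.00076735,  0.00058671, -0.00073403, -0.00115958,
       -0.00086834]), 'joint_efforts': array([-5.52233778e-04, -3.96844769e+01, -3.03853476e+01, -3.30701523e-04,
        9.67562548e-03, -4.98930561e-06]), 'eef_pos': array([ 0.27656254, -0.55964122,  0.25195472]), 'eef_rot': array([-3.13919668e+00, -2.45404875e-04,  4.58851670e-01]), 'ft_force': array([-0.46030079,  0.64375828, -0.07238089]), 'torque': array([0.02859541, 0.04786641, 0.04248449]), 'grip_force': 0.0, 'finger_gap': 1.0051294692128923}
scene {'fovy': 57.872953367403824, 'cx': 250.8217886642099, 'cy': 197.10677087899327, 'R': array([[-0.56974838,  0.82178003,  0.00802285],
       [ 0.64190208,  0.45109072, -0.62006362],
       [-0.51317493, -0.34813035, -0.78451051]]), 't': array([ 0.3095729 , -0.25551247,  1.36220219])}
top {'fovy': 50.96942254501775, 'cx': 258.7518137485406, 'cy': 193.88585385239352, 'R': array([[-0.02821567, -0.99959494,  0.00371955],
       [-0.98732722,  0.02728766, -0.1563341 ],
       [ 0.15616928, -0.00808349, -0.98769723]]), 't': array([-0.00977845,  0.49830769,  1.21352994])}
wrist {'fovy': 65.70646984690485, 'cx': 253.59008003766348, 'cy': 188.6938064462905, 'R': array([[ 0.44224745, -0.8968922 , -0.00125261],
       [-0.86603787, -0.42739587,  0.25944396],
       [-0.23322863, -0.11365363, -0.96575735]]), 't': array([-0.62404355, -0.0328416 ,  0.37875194])}
```

```bash
python3 - <<'E'
import cv2
for n in("scene","top"):
    cv2.imwrite(f"pics/{n}0b.png",cv2.resize(cv2.imread(f"pics/{n}0.png"),(768,576),interpolation=cv2.INTER_CUBIC))
E
```

```text
(no output)
```

View pics/scene0b.png

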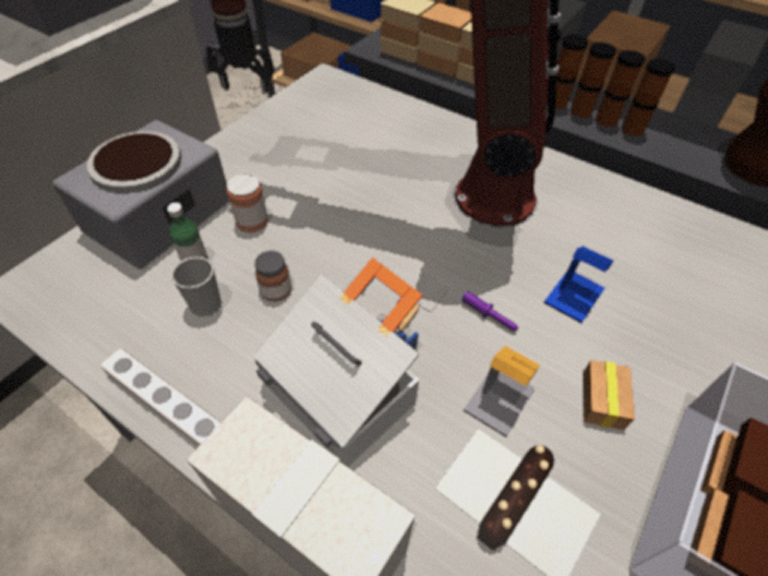

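View pics/top0b.png

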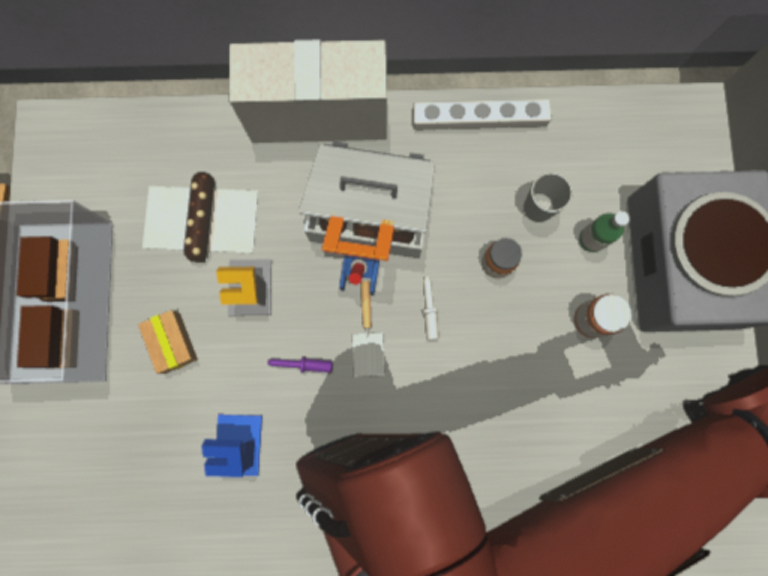

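The scene view shows the press with the lid ajar in the middle, the yellow rest at about (515,365) and the blue decoy at (585,280). In the top view the pin's red handle is at (357,270), under the orange frame. The yellow rest is at (240,285) with its notch opening to the left (+y), and the purple and white decoys lie at (300,365) and (430,308).

```bash
cat > h.py <<'E'
import numpy as np, cv2
from bench import ctrl
from scipy.spatial.transform import Rotation as Ro
def rot(e): return Ro.from_euler('xyz',e).as_matrix()
def foc(c): return 192/np.tan(np.radians(c['fovy'])/2)
def proj(c,X,fish=False):
    P=np.atleast_2d(X)@np.array(c['R']).T+c['t']; f=foc(c)
    if fish:
        r=np.hypot(P[:,0],P[:,1]); th=np.arctan2(r,P[:,2]); s=f*th/np.maximum(r,1e-9)
    else: s=f/P[:,2]
    return np.c_[c['cx']+s*P[:,0],c['cy']+s*P[:,1]]
def ray(c,uv,fish=False):
    d=(np.array(uv,float)-[c['cx'],c['cy']])/foc(c)
    if fish:
        th=np.hypot(*d); d=np.r_[d/th*np.sin(th),np.cos(th)]
    else: d=np.r_[d,1]
    R=np.array(c['R']); return -R.T@c['t'], R.T@d/np.linalg.norm(d)
def atz(c,uv,z,fish=False):
    o,d=ray(c,uv,fish); return o+d*(z-o[2])/d[2]
def delta(p,R):
    s=ctrl.observe(); R0=rot(s['eef_rot'])
    print('world d',np.round(p-s['eef_pos'],4),'tool shift now/120mm',np.round(R0.T@(p-s['eef_pos'])/.12,4),
     'shift after turn',np.round(R.T@(p-s['eef_pos'])/.12,4),'turn/pi',np.round(Ro.from_matrix(R0.T@R).as_rotvec()/np.pi,4))
def toolR(yaw,tilt=np.radians(35)):
    z=np.array([np.sin(tilt),0,-np.cos(tilt)]); y=np.array([0,-1.,0])
    return rot([0,0,yaw])@np.c_[np.cross(y,z),y,z]
E
python3 - <<'E'
from h import *
w=ctrl.calibration('wrist'); s=ctrl.observe(); R0=rot(s['eef_rot'])
o=-w['R'].T@w['t']; print('cam in tool',R0.T@(o-s['eef_pos']),'cam axes in tool\n',(w['R']@R0).round(3))
t=ctrl.calibration('top'); print('topcam',-t['R'].T@t['t'])
T=lambda u,v,z:atz(t,(u/1.5,v/1.5),z).round(3)
print('handle end',T(357,268,.127)); print('hinge ends',T(325,147,.1),T(432,158,.1))
print('block',T(341,257,.075),T(377,262,.075),T(374,292,.05),T(340,288,.05))
print('foot',T(271,260,.008),T(271,315,.008),T(229,316,.008))
print('plate',T(258,266,.12),T(258,305,.12),T(219,305,.12),T(219,266,.12))
print('frame front',T(324,252,.22),T(388,259,.22))
E
```

```text
cam in tool [ 6.60510707e-02 -1.48954955e-05 -1.21431112e-01] cam axes in tool
 [[-0.001  1.    -0.001]
 [-0.966 -0.001 -0.26 ]
 [-0.26   0.001  0.966]]
topcam [ 0.30220074 -0.01356259  1.27653902]
handle end [0.53  0.036 0.127]
hinge ends [0.79  0.098 0.1  ] [ 0.76  -0.121  0.1  ]
block [0.564 0.07  0.075] [ 0.552 -0.003  0.075] [0.495 0.005 0.05 ] [0.505 0.075 0.05 ]
foot [0.577 0.225 0.008] [0.458 0.225 0.008] [0.458 0.313 0.008]
plate [0.541 0.229 0.12 ] [0.464 0.229 0.12 ] [0.466 0.304 0.12 ] [0.543 0.305 0.12 ]
frame front [0.543 0.09  0.22 ] [ 0.527 -0.024  0.22 ]
```

```bash
python3 - <<'E'
from h import *
delta(np.array([.42,.10,.30]),toolR(-.13))
E
```

```text
world d [0.1434 0.6598 0.0478] tool shift now/120mm [ 3.5065 -4.4012 -0.3888] shift after turn [ 0.615  -5.6068 -0.0552] turn/pi [-0.0578  0.1888  0.1813]
```

```bash
python3 -m jog '[[[0,0,-0.2,0,0,0],[0.2,-0.24,-0.02,0,0,0],[0.2,-0.24,-0.02,0,0,0],[0.2,-0.24,-0.02,0,0,0],[0.2,-0.24,-0.02,0,0,0],[0.2,-0.24,-0.02,0,0,0],[0.2,-0.24,-0.02,0,0,0],[0.2,-0.24,-0.02,0,0,0],[0.2,-0.24,-0.02,0,0,0],[0.2,-0.24,-0.02,0,0,0],[0.2,-0.24,-0.02,0,0,0],[0.2,-0.24,-0.02,0,0,0],[0.2,-0.24,-0.02,0,0,0],[0.2,-0.24,-0.02,0,0,0],[0.2,-0.24,-0.02,0,0,0],[0.2,-0.24,-0.02,0,0,0],[0.2,-0.24,-0.02,0,0,0],[0.1,-0.24,-0.02,0,0,0],[0.1,-0.24,0,0,0,0]]]' && python3 -m jog '[[[0,0,0,-0.0072,0.0236,0.0227],[0,0,0,-0.0072,0.0236,0.0227],[0,0,0,-0.0072,0.0236,0.0227],[0,0,0,-0.0072,0.0236,0.0227],[0,0,0,-0.0072,0.0236,0.0227],[0,0,0,-0.0072,0.0236,0.0227],[0,0,0,-0.0072,0.0236,0.0227],[0,0,0,-0.0072,0.0236,0.0227],[0,0,0,0,0,0],[0,0,0,0,0,0]]]'; python3 - <<'E'
from h import *
delta(np.array([.42,.10,.30]),toolR(-.13))
import pickle
c=ctrl.calibration('wrist');im=ctrl.grab_frame('wrist')[:,:,::-1]
pickle.dump(c,open('w1.pkl','wb'));cv2.imwrite('pics/w1.png',im)
cv2.imwrite('pics/w1b.png',cv2.resize(im,(768,576),interpolation=cv2.INTER_CUBIC))
print(ctrl.observe()['joints'])
E
```

```text
time_s: 1.73
eef_pos: [0.413, 0.087, 0.3185]
eef_rot: [3.141, -0.001, 0.46]
ft_force: [0.6, 0.2, -0.6]
finger_gap: 1.004
grip_force: 0.0
time_s: 2.57
eef_pos: [0.4121, 0.0856, 0.3171]
eef_rot: [3.139, -0.609, -0.126]
ft_force: [0.1, -0.2, -0.1]
finger_gap: 1.002
grip_force: 0.0
world d [ 0.0079  0.0144 -0.0171] tool shift now/120mm [-0.0404 -0.1281  0.1457] shift after turn [-0.0411 -0.1279  0.1456] turn/pi [0.0001 0.0005 0.0011]
[ 0.14061339 -0.68610008  2.31994843 -0.19357033  0.92400087  1.90957609]
```

View pics/w1b.png

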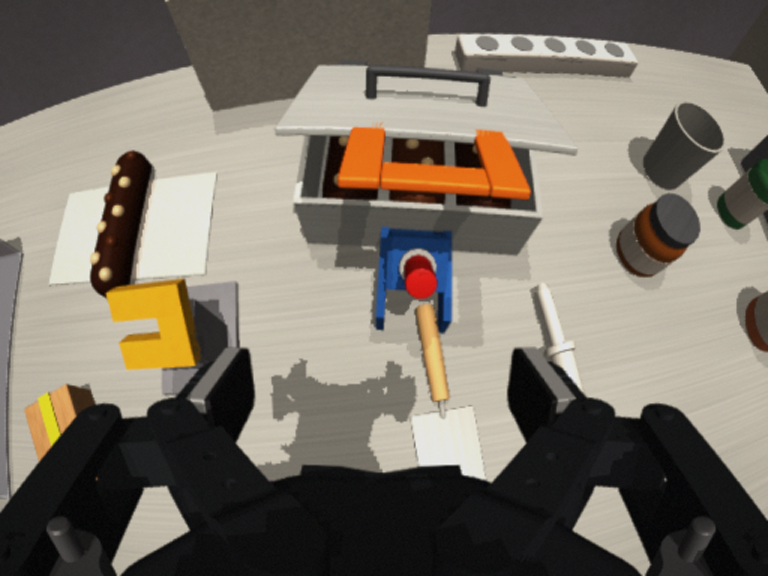

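The pin is visible end-on at (420,270) with its collar at (418,262) in the blue block. The yellow plate spans (110–200, 280–368), with its notch open to the left at about (140,327). Next I'll take a second view nearer the rest.

```bash
python3 -m jog '[[[0,-0.22,0.03,0,0,0],[0,-0.22,0.03,0,0,0.0],[0,-0.22,0.03,0,0,0],[0,-0.22,0.03,0,0,0],[0,-0.22,0.03,0,0,0],[0,-0.22,0.03,0,0,0],[0,0,0,0,0,0],[0,0,0,0,0,0]]]'; python3 - <<'E'
from h import *
import pickle
c=ctrl.calibration('wrist');im=ctrl.grab_frame('wrist')[:,:,::-1]
pickle.dump(c,open('w2.pkl','wb'));cv2.imwrite('pics/w2.png',im)
a=cv2.resize(im[40:340,110:510],(800,600),interpolation=cv2.INTER_CUBIC)
cv2.imwrite('pics/w2b.png',a)
print(ctrl.observe()['joints'])
im1=cv2.imread('pics/w1.png')
A=cv2.resize(im1[175:255,60:160],(400,320),interpolation=cv2.INTER_CUBIC)
B=cv2.resize(im1[145:225,240:340],(400,320),interpolation=cv2.INTER_CUBIC)
cv2.imwrite('pics/w1c.png',np.hstack([A,B]))
E
```

```text
time_s: 3.28
eef_pos: [0.4468, 0.2414, 0.2999]
eef_rot: [3.138, -0.609, -0.127]
ft_force: [0.2, -0.8, -0.0]
finger_gap: 1.0
grip_force: 0.0
[ 0.56020822 -0.32424606  2.13763901 -0.48796513  0.89680885  2.48486756]
```

View pics/w2b.png

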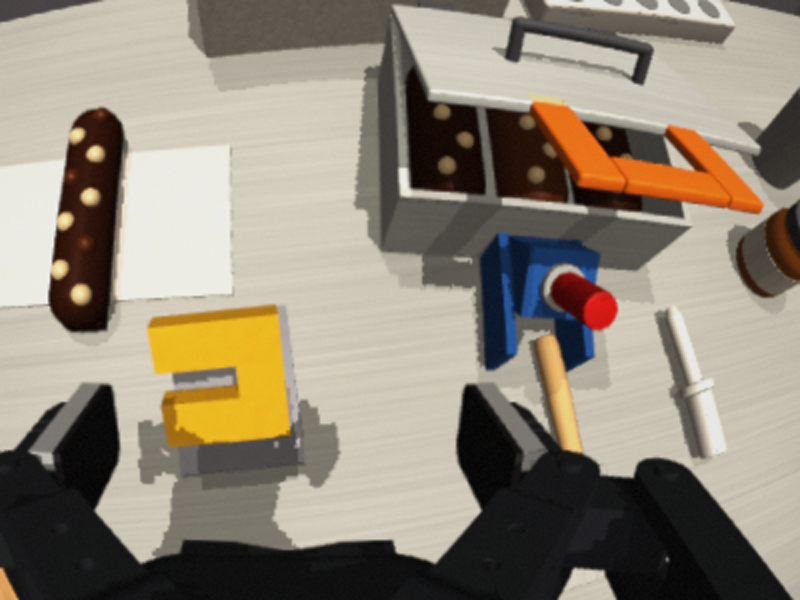

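View pics/w1c.png

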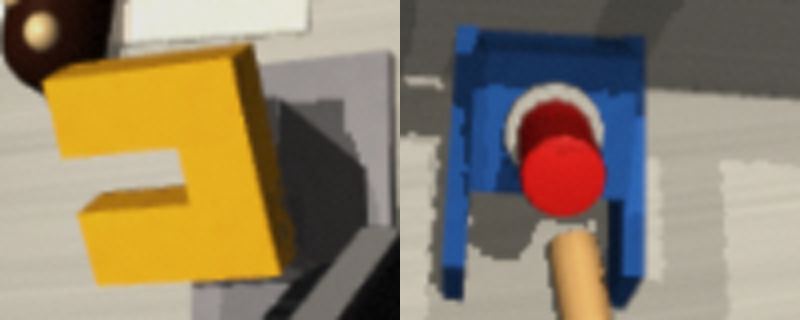

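```bash
cat > fit.py <<'E'
from h import *
import pickle
from scipy.optimize import least_squares
c1,c2=[pickle.load(open(f'w{i}.pkl','rb')) for i in(1,2)]
tc=ctrl.calibration('top')
A=lambda u,v:(60+u/4,175+v/4); B=lambda u,v:(240+(u-400)/4,145+v/4); D=lambda u,v:(110+u/2,40+v/2); E_=lambda u,v:(u/1.5,v/1.5)
def tri(p,q):
    f=lambda X:np.r_[proj(c1,X,1)[0]-p,proj(c2,X,1)[0]-q]
    r=least_squares(f,[.55,.1,.1]); return r.x.round(4),r.fun.round(2)
print('handle end',tri(B(563,176),D(601,309)))
print('collar top',tri(B(555,129),D(562,287)))
L=tri(E_(296,203),D(400,195));R=tri(E_(541,213),D(690,222)); print('rim',L,R,np.linalg.norm(L[0]-R[0]))
d=L[0]-R[0]; print('press yaw',np.arctan2(-d[0],d[1]))
L=tri(E_(340,187),D(582,190));R=tri(E_(529,196),D(760,211)); print('frame front corners',L,R)
t=np.radians(35)
def plate(p,s,y,n=0):
    l=np.array([s*np.cos(t)-n*np.sin(t),y,s*np.sin(t)+n*np.cos(t)]); return p[:3]+rot([0,0,p[3]])@l
K=[(.036,.036),(.036,-.034),(-.036,-.034),(-.036,.036),(.0095,.036),(.0095,None),(-.0095,None),(-.0095,.036)]
P1=[A(*x) for x in[(45,82),(236,58),(281,275),(97,284),(62,157),(180,150),(188,203),(80,213)]]
P2=[D(*x) for x in[(150,328),(277,314),(292,430),(166,446),(155,374),(236,366),None or (238,388),(164,404)]]
def f(p,w=(1,1)):
    o=[]
    for k,a,b in zip(K,P1,P2):
        X=plate(p,k[0],p[4] if k[1] is None else k[1])
        o+=[*(w[0]*(proj(c1,X,1)[0]-a)),*(w[1]*(proj(c2,X,1)[0]-b))]
    return np.array(o)
for w in((1,1),(1,0.001),(.001,1)):
    r=least_squares(lambda p:f(p,w),[.5,.27,.12,0,-.009]); print('rest seat,yaw,inner',w,r.x.round(4))
    if w==(1,1): print(r.fun.reshape(-1,4).round(1))
E
python3 fit.py
```

```text
handle end (array([0.5106, 0.0404, 0.1277]), array([ 0.02, -0.4 , -0.02,  0.41]))
collar top (array([0.545 , 0.033 , 0.0756]), array([-0.01,  0.29,  0.02, -0.29]))
rim (array([0.6216, 0.1401, 0.0861]), array([ 0.  , -0.33, -0.01,  0.31])) (array([ 0.5771, -0.0919,  0.095 ]), array([-0.03,  0.4 ,  0.05, -0.43])) 0.2363968273898785
press yaw -0.18950863330684764
frame front corners (array([0.5437, 0.0932, 0.2241]), array([-0.01,  0.89,  0.08, -0.89])) (array([ 0.5252, -0.0228,  0.2242]), array([-0.03,  0.37,  0.06, -0.42]))
rest seat,yaw,inner (1, 1) [ 0.5018  0.2694  0.1186 -0.0106 -0.0079]
[[ 0.2 -0.6 -1.3 -0.4]
 [-0.7 -0.6  0.4 -0.6]
 [ 0.5 -0.7 -0.8  1.5]
 [ 0.9  0.   1.7 -0.3]
 [ 0.7  0.1  0.3 -0.5]
 [-0.5 -1.  -0.6 -0.7]
 [ 0.9 -0.3  0.6  4.2]
 [-0.2 -0.4 -1.3  0.1]]
rest seat,yaw,inner (1, 0.001) [ 0.5008  0.2693  0.1194 -0.0241 -0.0079]
rest seat,yaw,inner (0.001, 1) [ 0.5032  0.2697  0.1144 -0.0013 -0.0082]
```

```bash
cat > fit2.py <<'E'
from fit import *
def PW(p,l): return np.r_[p[0],p[1],0]+rot([0,0,p[2]])@np.array(l)
def lid(p,r,y,h): th=p[3]; return PW(p,[.09-r*np.cos(th)+h*np.sin(th)*-1*-1*1 if 0 else .09-r*np.cos(th)+h*np.sin(th),y,.092+r*np.sin(th)+h*np.cos(th)])
m=lambda s,y,n=0:[-.14+s*np.cos(t)-n*np.sin(t),y,.075+s*np.sin(t)+n*np.cos(t)]
obs=[(c1,1,B(563,176),lambda p:PW(p,m(0,0,.064))),(c2,1,D(601,309),lambda p:PW(p,m(0,0,.064))),
(c1,1,B(555,129),lambda p:PW(p,m(0,0,.008))),(c2,1,D(562,287),lambda p:PW(p,m(0,0,.008))),
(c1,1,E_(296,203),lambda p:PW(p,[-.09,.12,.092])),(c2,1,D(400,195),lambda p:PW(p,[-.09,.12,.092])),
(c1,1,E_(541,213),lambda p:PW(p,[-.09,-.12,.092])),(c2,1,D(690,226),lambda p:PW(p,[-.09,-.12,.092])),
(c1,1,E_(341,180),lambda p:lid(p,.275,.06,.008)),(c1,1,E_(529,188),lambda p:lid(p,.275,-.06,.008)),
(c2,1,D(580,182),lambda p:lid(p,.275,.06,.008)),(c2,1,D(760,204),lambda p:lid(p,.275,-.06,.008))]
f2=lambda p:np.concatenate([proj(c,g(p),fi)[0]-a for c,fi,a,g in obs])
r=least_squares(f2,[.68,.02,-.15,.5],loss='soft_l1')
p=r.x; print('press',p.round(4)); print(f2(p).reshape(-1,2).round(1).tolist())
print('bore',PW(p,m(0,0)),'handle end',PW(p,m(0,0,.064)),'lid front',lid(p,.275,0,.008),'handle end in top px*1.5',proj(tc,PW(p,m(0,0,.064)))*1.5)
yaw=p[2]
for n in(.036,.12):
    X=PW(p,m(0,0,n)); print('grasp TCP',n,X); delta(X,toolR(yaw)@np.diag([-1,-1,1]))
s=ctrl.observe()
E
python3 fit2.py | tail -12
```

```text
[-0.5 -1.  -0.6 -0.7]
 [ 0.9 -0.3  0.6  4.2]
 [-0.2 -0.4 -1.3  0.1]]
rest seat,yaw,inner (1, 0.001) [ 0.5008  0.2693  0.1194 -0.0241 -0.0079]
rest seat,yaw,inner (0.001, 1) [ 0.5032  0.2697  0.1144 -0.0013 -0.0082]
press [ 0.6858  0.0091 -0.1731  0.4809]
[[0.5, -1.3], [0.2, -0.4], [-0.2, -0.1], [1.5, -0.6], [-2.5, 0.1], [-0.6, 0.8], [0.5, 1.7], [-0.1, -1.3], [-2.3, 0.3], [1.3, 2.3], [-0.3, -2.3], [1.2, 0.2]]
bore [0.54784465 0.03323734 0.075     ] handle end [0.51168443 0.03956043 0.12742573] lid front [0.53788781 0.03497842 0.2263026 ] handle end in top px*1.5 [[355.36824142 277.508002  ]]
grasp TCP 0.036 [0.52750453 0.03679408 0.10448947]
world d [ 0.0809 -0.2038 -0.1955] tool shift now/120mm [-0.2064  1.5918  1.8486] shift after turn [ 0.1507 -1.5566  1.8837] turn/pi [-6.000e-04 -1.110e-02 -9.882e-01]
grasp TCP 0.12 [0.48004424 0.04509313 0.17329825]
world d [ 0.0335 -0.1955 -0.1267] tool shift now/120mm [-0.2069  1.5762  1.1488] shift after turn [ 0.1507 -1.5566  1.1837] turn/pi [-6.000e-04 -1.110e-02 -9.882e-01]
```

```bash
python3 -m jog '[[[0,0,0,0,0,-0.03],[0,0,0,0,0,-0.03],[0,0,0,0,0,0]]]'; python3 -c "
from h import *
print(ctrl.observe()['joints'])"
```

```text
time_s: 3.58
eef_pos: [0.4463, 0.2393, 0.3007]
eef_rot: [3.009, -0.599, 0.099]
ft_force: [-0.0, -0.4, 0.2]
finger_gap: 1.001
grip_force: 0.0
[ 0.55835526 -0.32814977  2.13978432 -0.48826944  0.89646307  2.29555705]
```

```bash
python3 -m jog '[[[0,0,0,0,0,-0.037],[0,0,0,0,0,-0.037],[0,0,0,0,0,-0.037],[0,0,0,0,0,-0.037],[0,0,0,0,0,-0.037],[0,0,0,0,0,-0.037],[0,0,0,0,0,-0.037],[0,0,0,0,0,-0.037],[0,0,0,0,0,-0.037],[0,0,0,0,0,-0.037],[0,0,0,0,0,-0.037],[0,0,0,0,0,-0.037],[0,0,0,0,0,-0.037],[0,0,0,0,0,-0.037],[0,0,0,0,0,-0.037],[0,0,0,0,0,-0.037],[0,0,0,0,0,-0.037],[0,0,0,0,0,-0.037],[0,0,0,0,0,-0.037],[0,0,0,0,0,-0.037]]]' && python3 -m jog '[[[0,0,0,0,0,-0.037],[0,0,0,0,0,-0.037],[0,0,0,0,0,-0.037],[0,0,0,0,0,-0.037],[0,0,0,0,0,-0.037],[0,0,0,0,-0.011,0],[0,-0.2,0.1,0,0,0],[0.03,-0.2,0.1,0,0,0],[0.03,-0.2,0.1,0,0,0],[0.03,-0.2,0.1,0,0,0],[0.03,-0.2,0.1,0,0,0],[0.03,-0.2,0.1,0,0,0],[0,-0.2,0.1,0,0,0],[0,-0.15,0.1,0,0,0],[0,0,0.1,0,0,0],[0,0,0,0,0,0],[0,0,0,0,0,0]]]'; cat > tgt.py <<'E'
from h import *
Rg=toolR(-.173)@np.diag([-1,-1,1]); b=np.array([.5478,.0332,.075]); a=-Rg[:,2]
if __name__=='__main__':
    delta(b+.12*a,Rg); delta(b+.038*a,Rg); print(ctrl.observe()['joints'])
E
python3 tgt.py; python3 - <<'E'
from h import *
import pickle
c=ctrl.calibration('wrist');im=ctrl.grab_frame('wrist')[:,:,::-1]
pickle.dump(c,open('w3.pkl','wb'));cv2.imwrite('pics/w3.png',im)
cv2.imwrite('pics/w3b.png',cv2.resize(im,(640,480)))
E
```

```text
time_s: 5.25
eef_pos: [0.4462, 0.2394, 0.3008]
eef_rot: [2.753, 0.485, 2.287]
ft_force: [0.6, -0.1, 0.2]
finger_gap: 1.002
grip_force: 0.0
time_s: 6.67
eef_pos: [0.4646, 0.0501, 0.1982]
eef_rot: [3.108, 0.644, 2.949]
ft_force: [0.8, 0.1, 0.4]
finger_gap: 1.001
grip_force: 0.0
world d [ 0.0154 -0.005  -0.0249] tool shift now/120mm [ 0.0175 -0.025   0.2452] shift after turn [ 0.0096 -0.0194  0.2461] turn/pi [ 0.0069  0.0107 -0.0049]
world d [ 0.0617 -0.0131 -0.092 ] tool shift now/120mm [ 0.0403 -0.04    0.928 ] shift after turn [ 0.0096 -0.0194  0.9295] turn/pi [ 0.0069  0.0107 -0.0049]
[ 0.01125357 -0.4214775   2.4158539  -0.18173457  0.51472419 -1.24889994]
```

View pics/w3b.png

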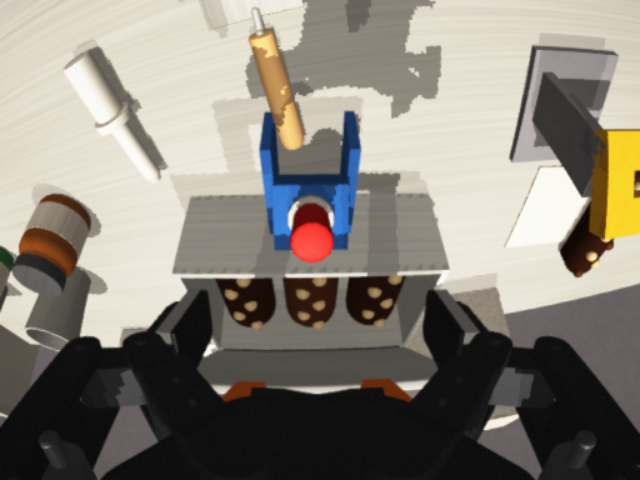

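The flipped view shows the handle end at about (312,242) and the collar at (311,217), between the fingers. I'll check the prediction against this third view.

```bash
python3 - <<'E'
from tgt import *
import pickle
from scipy.optimize import least_squares
C=[pickle.load(open(f'w{i}.pkl','rb')) for i in(1,2,3)]
im=cv2.imread('pics/w3.png').astype(int)
m=((im[:,:,2]>200)&(im[:,:,1]<80)).astype(np.uint8); n,l,st,ce=cv2.connectedComponentsWithStats(m)
k=1+np.argmax(st[1:,4]); print(st[k],ce[k])
print('pred handle end',proj(C[2],b+.064*a,1),'origin+8',proj(C[2],b+.008*a,1))
q=[(280.75,189),(410.5,194.5),ce[k]]
r=least_squares(lambda X:np.concatenate([proj(c,X,1)[0]-u for c,u in zip(C,q)]),b+.064*a); print(r.x,b+.064*a,r.fun)
E
```

```text
[233 179  33  31 617] [249.87358185 191.89141005]
pred handle end [[247.71565516 195.63180548]] origin+8 [[247.55958806 176.06560666]]
[0.51097845 0.04065486 0.12528395] [0.51163907 0.03951901 0.12742573] [-0.45176739  0.03164217 -1.19521245  0.79115409 -0.83648692  0.65099565]
```

```bash
python3 -m jog '[[[0,0,0,0.007,0.011,-0.005],[0.018,-0.013,0,0,0,0],[0,0,0.13,0,0,0],[0,0,0.1,0,0,0],[0,0,0.1,0,0,0],[0,0,0.1,0,0,0],[0,0,0.1,0,0,0],[0,0,0.1,0,0,0],[0,0,0.1,0,0,0],[0,0,0.1,0,0,0],[0,0,0.1,0,0,0],[0,0,0,0,0,0],[0,0,0,0,0,0]]]'; python3 tgt.py
```

```text
time_s: 7.8
eef_pos: [0.5258, 0.0396, 0.1057]
eef_rot: [-3.141, 0.611, 2.973]
ft_force: [0.3, 0.1, 0.3]
finger_gap: 1.002
grip_force: 0.0
world d [-0.0458  0.0055  0.0676] tool shift now/120mm [-0.008  -0.0197 -0.6817] shift after turn [-0.0083 -0.021  -0.6817] turn/pi [ 0.0006 -0.0001  0.0012]
world d [ 0.0005 -0.0026  0.0004] tool shift now/120mm [-0.0083 -0.021   0.0016] shift after turn [-0.0083 -0.021   0.0016] turn/pi [ 0.0006 -0.0001  0.0012]
[-0.00832763 -0.03481284  2.31915477 -0.35433069  0.26882012 -1.09674454]
```

```bash
python3 -m jog '[[[0,-0.014,0,0,0,0],[0,0,0,0,0,0]]]' && python3 -m jog '[[[0,0,0,0,0,0],[0,0,0,0,0,0],[0,0,0,0,0,0],[0,0,0,0,0,0],[0,0,0,0,0,0],[0,0,0,0,0,0],[0,0,0,0,0,0],[0,0,0,0,0,0],[0,0,0,0,0,0],[0,0,0,0,0,0]]]' 1
```

```text
time_s: 7.97
eef_pos: [0.5259, 0.0376, 0.1067]
eef_rot: [-3.141, 0.612, 2.973]
ft_force: [-0.3, 0.9, -0.4]
finger_gap: 0.999
grip_force: 0.0
time_s: 8.8
eef_pos: [0.5258, 0.0375, 0.106]
eef_rot: [-3.141, 0.611, 2.973]
ft_force: [-4.8, 1.4, 5.0]
finger_gap: 0.29
grip_force: 58.4
```

```bash
python3 -m jog '[[[0,0,-0.03,0,0,0],[0,0,-0.04,0,0,0],[0,0,-0.05,0,0,0],[0,0,-0.05,0,0,0],[0,0,0,0,0,0]]]';  python3 -m jog '[[[0,0,-0.06,0,0,0],[0,0,-0.06,0,0,0],[0,0,-0.06,0,0,0],[0,0,-0.06,0,0,0],[0,0,-0.06,0,0,0],[0,0,-0.06,0,0,0],[0,0,-0.06,0,0,0],[0,0,-0.06,0,0,0],[0,0,-0.06,0,0,0],[0,0,0,0,0,0],[0,0,0,0,0,0]]]'; python3 - <<'E'
from tgt import *
print(ctrl.observe()['joints'], ctrl.observe()['grip_force'])
E
```

```text
time_s: 9.22
eef_pos: [0.5137, 0.0395, 0.1232]
eef_rot: [-3.141, 0.611, 2.973]
ft_force: [0.6, -0.1, -1.4]
finger_gap: 0.286
grip_force: 58.9
time_s: 10.13
eef_pos: [0.4775, 0.0459, 0.176]
eef_rot: [-3.141, 0.612, 2.973]
ft_force: [-0.8, 0.5, -1.4]
finger_gap: 0.29
grip_force: 59.1
[ 0.01054256 -0.32151491  2.38603726 -0.22417588  0.48328436 -1.22416825] 59.11323130130768
```

```bash
python3 -m jog '[[[0,0,-0.03,0,0,0],[0,0,0,-0.01,0,-0.0142],[0,0,0,-0.01,0,-0.0142],[0,0,0,-0.01,0,-0.0142],[0,0.15,0,0,0,0],[0,0.15,0,0,0,0],[0,0.15,0,0,0,0],[0,0.15,0,0,0,0],[0,0.15,0,0,0,0],[0,0.15,0,0,0,0],[-0.09,0,-0.12,0,0,0],[-0.09,0,-0.12,0,0,0],[-0.09,0,-0.12,0,0,0],[-0.09,0,-0.12,0,0,0],[-0.09,0,-0.12,0,0,0],[-0.09,0,-0.12,0,0,0],[0,0,0,0,0,0],[0,0,0,0,0,0]]]'; cat > tr.py <<'E'
from h import *
import sys
Rr=toolR(-.01)@np.diag([-1,-1,1]); ar=-Rr[:,2]; seat=np.array([.5015,.2695,.119]); yv=np.array([.01,1,0]); n0=.038
if __name__=='__main__':
    dy,dn=map(float,sys.argv[1:3]); print(ctrl.observe()['joints']); delta(seat+yv*dy+ar*(n0+dn),Rr)
E
python3 tr.py .065 .02;  python3 -c "
from h import *
t=ctrl.calibration('top')
for u in [(140,325),(172,372),(194,352),(178,310)]: print(atz(t,(u[0]/1.5,u[1]/1.5),.05).round(3))"
```

```text
time_s: 11.63
eef_pos: [0.4802, 0.1543, 0.2873]
eef_rot: [3.141, 0.613, 3.135]
ft_force: [-0.2, -0.6, -2.1]
finger_gap: 0.288
grip_force: 59.7
[ 0.2549844  -0.40735588  2.22017177 -0.22050991  0.7444385  -1.19214821]
world d [-0.0114  0.1806 -0.1208] tool shift now/120mm [0.6638 1.504  0.7643] shift after turn [0.6672 1.5038 0.7617] turn/pi [0.0008 0.0006 0.001 ]
[0.44  0.483 0.05 ]
[0.343 0.415 0.05 ]
[0.382 0.372 0.05 ]
[0.468 0.407 0.05 ]
```

```bash
python3 -m jog '[[[0,0.19,0,0,0,0],[0,0.19,0,0,0,0],[0,0.19,0,0,0,0],[0,0.19,0,0,0,0],[0,0.19,0,0,0,0],[0,0.19,0,0,0,0],[0,0.18,0,0,0,0],[0,0.18,0,0,0,0],[0.11,0,0.13,0,0,0],[0.11,0,0.13,0,0,0],[0.11,0,0.13,0,0,0],[0.11,0,0.13,0,0,0],[0.11,0,0.13,0,0,0],[0.11,0,0.11,0,0,0],[0,0,0,0,0,0],[0,0,0,0,0,0],[0,0,0,0,0,0]]]'; python3 tr.py .065 .02; python3 - <<'E'
from h import *
import pickle
c=ctrl.calibration('wrist');im=ctrl.grab_frame('wrist')[:,:,::-1]
pickle.dump(c,open('w4.pkl','wb'));cv2.imwrite('pics/w4.png',im)
cv2.imwrite('pics/w4b.png',cv2.resize(im[30:270,150:470],(800,600),interpolation=cv2.INTER_CUBIC))
E
```

```text
time_s: 13.05
eef_pos: [0.4683, 0.3342, 0.166]
eef_rot: [-3.141, 0.611, 3.137]
ft_force: [-0.4, 0.1, -1.9]
finger_gap: 0.285
grip_force: 60.2
[ 0.67567455  0.02466838  2.1131158  -0.67426215  0.61717135 -0.40734537]
world d [0.0006 0.0006 0.0005] tool shift now/120mm [-0.0069  0.0051 -0.0008] shift after turn [-0.0068  0.0051 -0.0008] turn/pi [ 0.0007 -0.0001  0.0013]
```

View pics/w4b.png

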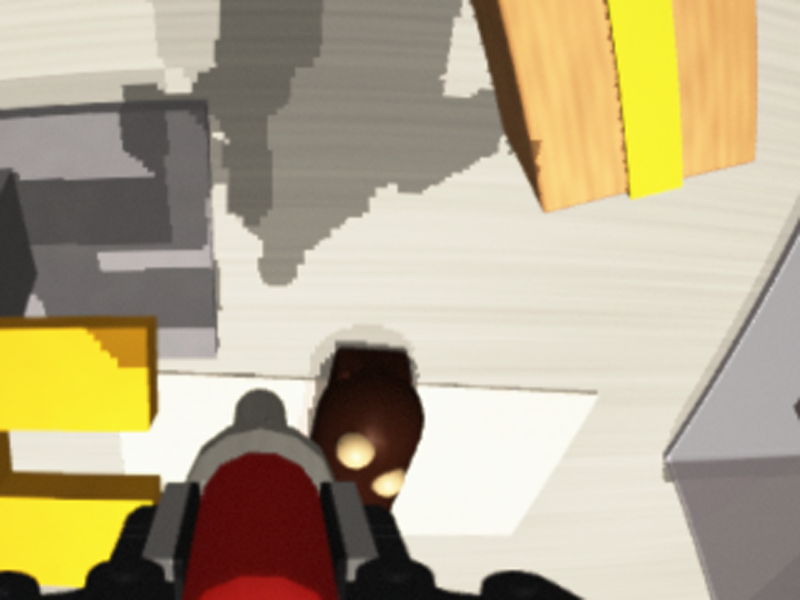

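The shaft tip is at about (260,393) and the collar spans u 190–332, with its nearest edge at v≈418. The notch edges at the open end are at about (157,430) and (160,497), and the plate's low edge is at v≈328. I'll compare these with the model.

```bash
cat > cmp.py <<'E'
from tr import *
import pickle
from scipy.optimize import least_squares
c=pickle.load(open('w4.pkl','rb')); t=np.radians(35)
s=ctrl.observe(); Rt=rot(s['eef_rot']); p0=s['eef_pos']
px=lambda X:(proj(c,X,1)-[150,30])*2.5
# rest
def plate(p,S,y,n=0): return p[:3]+rot([0,0,p[3]])@np.array([S*np.cos(t)-n*np.sin(t),y,S*np.sin(t)+n*np.cos(t)])
P=[.5015,.2695,.119,-.01]
for nm,k,o in [('low edge corner',(-.036,.036),(154,328)),('notch -',(-.0095,.036),(153,430)),('notch +',(.0095,.036),(160,497)),('wall bottom +',(.0095,.036,-.02),(160,475)),('inner -',(-.0095,-.0085),(10,430)),('low bottom corner',(-.036,.036,-.02),(157,318))]:
    print(nm,px(plate(P,*k)).round(0),'seen',o)
# pin in tool: origin (ex,ey,n0)
ph=np.linspace(0,2*np.pi,73)
for ex in(-.002,0,.002):
    for tl in(0,):
        C=lambda r,z:px(p0+(Rt@np.array([ex+r*np.cos(ph),r*np.sin(ph),.038-z+0*ph])).T)
        T=C(.008,-.07);K=C(.017,.008);H=C(.013,.064)
        print('ex',ex,'tip top v,u',T[:,1].min().round(0),T[:,0].mean().round(0),'collar u',K[:,0].min().round(0),K[:,0].max().round(0),'v',K[:,1].min().round(0),'collar under v',C(.017,0)[:,1].min().round(0),'handle end v',H[:,1].min().round(0),H[:,1].max().round(0))
E
python3 cmp.py
```

```text
low edge corner [[144. 324.]] seen (154, 328)
notch - [[147. 427.]] seen (153, 430)
notch + [[150. 496.]] seen (160, 497)
wall bottom + [[160. 469.]] seen (160, 475)
inner - [[-17. 425.]] seen (10, 430)
low bottom corner [[155. 311.]] seen (157, 318)
ex -0.002 tip top v,u 393.0 261.0 collar u 185.0 338.0 v 445.0 collar under v 433.0 handle end v 594.0 728.0
ex 0 tip top v,u 386.0 261.0 collar u 185.0 338.0 v 436.0 collar under v 425.0 handle end v 582.0 719.0
ex 0.002 tip top v,u 380.0 261.0 collar u 184.0 339.0 v 427.0 collar under v 416.0 handle end v 570.0 710.0
```

```bash
python3 -m jog '[[[-0.011,0,0,0,0,0],[0,-0.06,0,0,0,0],[0,-0.06,0,0,0,0],[0,-0.06,0,0,0,0],[0,-0.05,0,0,0,0],[0,0,0,0,0,0]]]'; python3 -m jog '[[[0,-0.03,0,0,0,0],[0,-0.03,0,0,0,0],[0,0,0,0,0,0]]]'; python3 tr.py 0.004 0.02;
```

```text
time_s: 13.6
eef_pos: [0.4688, 0.3048, 0.1666]
eef_rot: [-3.14, 0.61, 3.135]
ft_force: [0.5, 0.5, -2.5]
finger_gap: 0.285
grip_force: 60.2
time_s: 13.85
eef_pos: [0.4689, 0.2987, 0.1668]
eef_rot: [-3.141, 0.61, 3.136]
ft_force: [-0.3, 0.0, -1.8]
finger_gap: 0.289
grip_force: 60.2
[ 0.6098827  -0.03244522  2.16819516 -0.64432588  0.5854899  -0.4858105 ]
world d [-0.0007 -0.0248 -0.0002] tool shift now/120mm [ 0.0047 -0.207  -0.0006] shift after turn [ 0.004  -0.207  -0.0003] turn/pi [ 0.0004 -0.0001  0.0011]
```

```bash
python3 -m jog '[[[0,-0.05,0,0,0,0],[0,-0.05,0,0,0,0],[0,-0.05,0,0,0,0],[0,-0.04,0,0,0,0],[0,0,0,0,0,0]]]'; python3 - <<'E'
from h import *
import pickle
c=ctrl.calibration('wrist');im=ctrl.grab_frame('wrist')[:,:,::-1]
pickle.dump(c,open('w5.pkl','wb'));cv2.imwrite('pics/w5.png',im)
cv2.imwrite('pics/w5b.png',cv2.resize(im[90:270,130:370],(800,600),interpolation=cv2.INTER_CUBIC))
E
```

```text
time_s: 14.27
eef_pos: [0.4686, 0.2753, 0.1665]
eef_rot: [-3.14, 0.61, 3.135]
ft_force: [-1.0, -0.0, -2.8]
finger_gap: 0.288
grip_force: 60.2
```

View pics/w5b.png

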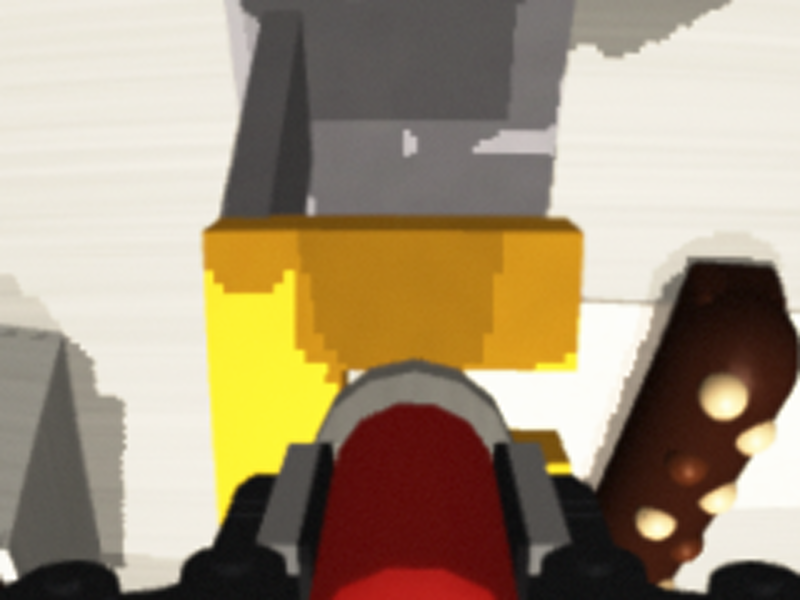

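The shaft is inside the notch, with the collar above it at (418,370) and the inner end at about u=345. Next I'll lower the pin until the collar touches.

```bash
python3 -m jog '[[[0,0,0.04,0,0,0],[0,0,0.04,0,0,0],[0,0,0.04,0,0,0],[0,0,0,0,0,0],[0,0,0,0,0,0]]]'; for i in 1 2; do python3 -m jog '[[[0,0,0.012,0,0,0],[0,0,0,0,0,0]]]' | grep -E 'pos|force'; done
```

```text
time_s: 14.73
eef_pos: [0.477, 0.2764, 0.1543]
eef_rot: [-3.14, 0.61, 3.137]
ft_force: [0.1, 1.1, -2.1]
finger_gap: 0.29
grip_force: 60.2
eef_pos: [0.4781, 0.2766, 0.1538]
ft_force: [0.2, 0.3, -1.3]
grip_force: 60.2
eef_pos: [0.4789, 0.2765, 0.1527]
ft_force: [-0.6, -0.5, -2.9]
grip_force: 60.2
```

```bash
for i in 1 2 3; do python3 -m jog '[[[0,0,0.009,0,0,0],[0,0,0,0,0,0]]]' | grep -E 'pos|ft_force'; done
```

```text
eef_pos: [0.4795, 0.2765, 0.1518]
ft_force: [0.1, -0.1, -1.7]
eef_pos: [0.48, 0.2766, 0.1514]
ft_force: [-4.1, -0.7, 2.0]
eef_pos: [0.48, 0.2766, 0.1513]
ft_force: [-15.4, -0.7, 12.3]
```

```bash
python3 -m jog '[[[0,0,-0.01,0,0,0],[0,-0.015,0,0,0,0],[0,0,0,0,0,0]]]'| grep -E 'pos|ft_force'; for i in 1 2 3; do python3 -m jog '[[[0,-0.012,0,0,0,0],[0,0,0,0,0,0]]]' | grep -E 'pos|ft_force'; done
```

```text
eef_pos: [0.4801, 0.2748, 0.1515]
ft_force: [-4.6, -0.0, 3.6]
eef_pos: [0.4804, 0.2741, 0.1518]
ft_force: [-5.3, 2.7, 3.1]
eef_pos: [0.4806, 0.2727, 0.1519]
ft_force: [-3.6, 2.4, 3.5]
eef_pos: [0.4807, 0.2712, 0.152]
ft_force: [-3.5, 3.1, 2.9]
```

```bash
for i in 1 2 3 4; do python3 -m jog '[[[0,-0.009,0,0,0,0],[0,0,0,0,0,0]]]' | grep -E 'pos|ft_force'; done
```

```text
eef_pos: [0.4807, 0.2701, 0.152]
ft_force: [-3.7, 4.3, 3.0]
eef_pos: [0.4806, 0.2693, 0.152]
ft_force: [-3.0, 4.3, 3.9]
eef_pos: [0.4806, 0.2691, 0.1521]
ft_force: [-3.7, 7.1, 1.6]
eef_pos: [0.4806, 0.269, 0.1521]
ft_force: [-3.3, 9.7, 0.5]
```

```bash
python3 -m jog '[[[0,0.006,0.006,0,0,0],[0,0,0,0,0,0]]]'| grep -E 'pos|ft_force'; python3 -m jog '[[[0,0,0,0,0,0],[0,0,0,0,0,0],[0,0,0,0,0,0],[0,0,0,0,0,0],[0,0,0,0,0,0],[0,0,0,0,0,0],[0,0,0,0,0,0],[0,0,0,0,0,0]]]' -1; python3 -m jog '[[[0,0,-0.04,0,0,0],[0,0,-0.06,0,0,0],[0,0,-0.08,0,0,0],[0,0,-0.1,0,0,0],[0,0,-0.1,0,0,0],[0,0,-0.1,0,0,0],[0,0,-0.1,0,0,0],[0,0,-0.1,0,0,0],[0,0,-0.1,0,0,0],[0,0,0,0,0,0],[0,0,0,0,0,0]]]'; python3 - <<'E'
from h import *
import pickle
print(ctrl.observe()['joints'])
c=ctrl.calibration('wrist');im=ctrl.grab_frame('wrist')[:,:,::-1]
pickle.dump(c,open('w6.pkl','wb'));cv2.imwrite('pics/w6.png',im)
sc=ctrl.grab_frame('scene')[:,:,::-1]; cv2.imwrite('pics/sc6.png',sc)
a=cv2.resize(im[60:300,120:440],(440,330)); b=cv2.resize(sc[190:300,170:370],(600,330))[:, :]
a=cv2.resize(im[60:300,120:440],(400,300),interpolation=cv2.INTER_CUBIC); b=cv2.resize(sc[180:300,230:390],(400,300),interpolation=cv2.INTER_CUBIC)
cv2.imwrite('pics/w6b.png',np.hstack([a,b]))
E
```

```text
eef_pos: [0.4807, 0.2691, 0.1521]
ft_force: [-11.0, 7.0, 8.3]
time_s: 17.82
eef_pos: [0.4804, 0.2666, 0.1504]
eef_rot: [-3.141, 0.611, 3.136]
ft_force: [0.6, 0.7, 0.5]
finger_gap: 1.003
grip_force: 0.0
time_s: 18.73
eef_pos: [0.4267, 0.2677, 0.2287]
eef_rot: [3.14, 0.613, 3.136]
ft_force: [0.0, -0.3, -1.1]
finger_gap: 0.998
grip_force: 0.0
[ 0.60586154 -0.26807676  2.23724069 -0.52315154  0.71910396 -0.64083284]
```

View pics/w6b.png

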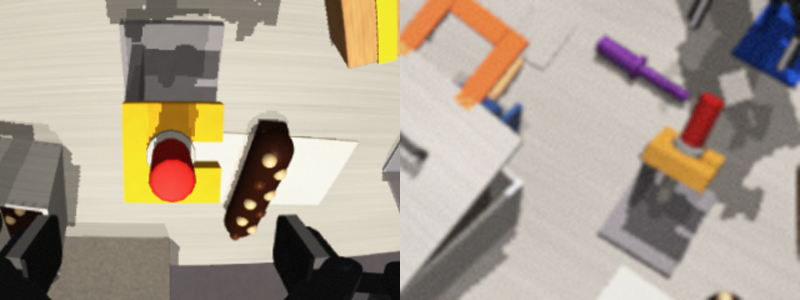

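The pin is parked upright in the notch with its collar on the plate, as both views show. I'll retreat upward, close the fingers, turn the tool vertical and go to the lid.

```bash
python3 -m jog '[[[-0.1,0,-0.14,0,0,0],[-0.1,0,-0.14,0,0,0],[-0.1,0,-0.14,0,0,0],[-0.1,0,-0.14,0,0,0],[-0.1,0,-0.14,0,0,0],[0,0,0,0,0,0]]]' 1; cat > lidt.py <<'E'
from h import *
import sys
P=[.6858,.0091,-.173]; Rl=rot([0,0,P[2]])@np.diag([-1,1,-1.])
def X(th,up=0,r=.185): return np.r_[P[0],P[1],0]+rot([0,0,P[2]])@np.array([.09-r*np.cos(th)+.008*np.sin(th),0,.092+r*np.sin(th)+.008*np.cos(th)+.022+up])
if __name__=='__main__':
    print(ctrl.observe()['joints'].round(2)); delta(X(float(sys.argv[1]),float(sys.argv[2])),Rl)
E
python3 lidt.py .481 .08; python3 - <<'E'
from tr import *
import pickle
c=pickle.load(open('w6.pkl','rb')); im=cv2.imread('pics/w6.png').astype(int)
m=((im[:,:,2]>200)&(im[:,:,1]<80)).astype(np.uint8); n,l,st,ce=cv2.connectedComponentsWithStats(m)
k=1+np.argmax(st[1:,4]); print(st[k],ce[k]); print(proj(c,np.array([.5025,.269,.1195])+.064*ar,1))
E
```

```text
time_s: 19.33
eef_pos: [0.4299, 0.2683, 0.3357]
eef_rot: [3.137, 0.618, 3.133]
ft_force: [1.0, 0.1, 0.6]
finger_gap: 0.147
grip_force: 0.0
[ 0.6  -0.38  2.11 -0.42  0.92 -0.79]
world d [ 0.1867 -0.2471 -0.049 ] tool shift now/120mm [-1.0447 -2.0523  1.2343] shift after turn [-1.8867 -1.7608  0.4084] turn/pi [0.0177 0.1962 0.0512]
[240 188  36  33 865] [257.70404624 203.26936416]
[[256.32073596 207.13901829]]
```

```bash
python3 -m jog '[[[0,0,0,0.003,0.0327,0.0085],[0,0,0,0.003,0.0327,0.0085],[0,0,0,0.003,0.0327,0.0085],[0,0,0,0.003,0.0327,0.0085],[0,0,0,0.003,0.0327,0.0085],[0,0,0,0.003,0.0327,0.0085],[-0.16,-0.15,0,0,0,0],[-0.16,-0.15,0,0,0,0],[-0.16,-0.15,0,0,0,0],[-0.16,-0.15,0,0,0,0],[-0.16,-0.15,0,0,0,0],[-0.16,-0.15,0,0,0,0],[-0.16,-0.15,0,0,0,0],[-0.16,-0.15,0,0,0,0],[-0.16,-0.15,0,0,0,0],[-0.16,-0.15,0,0,0,0],[-0.16,-0.15,0,0,0,0],[-0.13,-0.11,0,0,0,0],[0,0,0,0,0,0],[0,0,0,0,0,0]]]'; python3 lidt.py .481 .01
```

```text
time_s: 21.0
eef_pos: [0.6145, 0.019, 0.3277]
eef_rot: [-3.135, -0.01, 2.966]
ft_force: [0.2, 0.1, -0.6]
finger_gap: -0.001
grip_force: 0.0
[-0.08  0.15  1.55 -0.01  1.45 -1.48]
world d [ 0.002   0.0022 -0.111 ] tool shift now/120mm [-0.0233  0.027   0.925 ] shift after turn [-0.0136  0.0207  0.9253] turn/pi [-0.0022 -0.0033 -0.0008]
```

```bash
python3 -m jog '[[[0,0,0.12,0,0,0],[0,0,0.12,0,0,0],[0,0,0.12,0,0,0],[0,0,0.12,0,0,0],[0,0,0.12,0,0,0],[0,0,0.12,0,0,0],[0,0,0.12,0,0,0],[0,0,0.08,0,0,0],[0,0,0,0,0,0]]]'; for i in 1 2 3; do python3 -m jog '[[[0,0,0.04,0,0,0],[0,0,0,0,0,0]]]' | grep -E 'pos|ft_force'; done
```

```text
time_s: 21.75
eef_pos: [0.6112, 0.0205, 0.2161]
eef_rot: [-3.135, -0.013, 2.969]
ft_force: [-0.8, 0.2, -0.2]
finger_gap: -0.001
grip_force: 0.0
eef_pos: [0.6137, 0.0198, 0.2149]
ft_force: [0.4, -0.0, 0.4]
eef_pos: [0.6144, 0.0196, 0.2109]
ft_force: [1.2, -0.1, 0.0]
eef_pos: [0.6142, 0.0194, 0.2057]
ft_force: [0.6, 1.9, 0.8]
```

```bash
python3 -m jog '[[[0.01,0,0.03,0,0,0],[0.015,0,0.03,0,0,0],[0.015,0,0.03,0,0,0],[0.015,0,0.03,0,0,0],[0.013,0,0.03,0,0,0],[0.013,0,0.03,0,0,0],[0,0,0,0,0,0]]]'; python3 lidt.py .3 0
```

```text
time_s: 22.83
eef_pos: [0.603, 0.0209, 0.1827]
eef_rot: [-3.134, -0.009, 2.969]
ft_force: [0.4, 0.5, 0.1]
finger_gap: 0.004
grip_force: 0.2
[-0.08  0.25  1.72 -0.01  1.19 -1.47]
world d [-0.0003  0.0027 -0.0064] tool shift now/120mm [0.0063 0.022  0.053 ] shift after turn [0.0067 0.0216 0.0531] turn/pi [-0.0023 -0.0027  0.0001]
```

```bash
python3 -m jog '[[[0.01,0,0.03,0,0,0],[0.01,0,0.03,0,0,0],[0.01,0,0.03,0,0,0],[0.01,0,0.03,0,0,0],[0.008,0,0.03,0,0,0],[0.008,0,0.03,0,0,0],[0.006,0,0.03,0,0,0],[0,0,0,0,0,0]]]'; python3 lidt.py 0 0
```

```text
time_s: 23.5
eef_pos: [0.5959, 0.0221, 0.1576]
eef_rot: [-3.135, -0.008, 2.969]
ft_force: [-1.6, -0.3, 0.9]
finger_gap: -0.0
grip_force: 0.0
[-0.08  0.26  1.75 -0.01  1.14 -1.47]
world d [-0.0037  0.0033 -0.0356] tool shift now/120mm [0.0328 0.0239 0.2969] shift after turn [0.0351 0.0219 0.2968] turn/pi [-0.0022 -0.0024  0.    ]
```

```bash
cat > lidang.py <<'E'
from h import *
P=[.6858,.0091,-.173]; sc=ctrl.calibration('scene')
def mask(im):  # BGR
    h=cv2.cvtColor(im,cv2.COLOR_BGR2HSV); m=cv2.inRange(h,(5,190,120),(16,255,255)); z=np.zeros_like(m); z[160:260,200:300]=m[160:260,200:300]; return z>0
def model(th):
    z=np.zeros((384,512),np.uint8)
    for x0,x1,y0,y1 in[(.195,.275,.034,.06),(.195,.275,-.06,-.034),(.249,.275,-.06,.06)]:
        q=[np.r_[P[0],P[1],0]+rot([0,0,P[2]])@np.array([.09-r*np.cos(th)+.008*np.sin(th),y,.092+r*np.sin(th)+.008*np.cos(th)]) for r,y in((x0,y0),(x1,y0),(x1,y1),(x0,y1))]
        cv2.fillConvexPoly(z,proj(sc,np.array(q)).round().astype(int),1)
    return z>0
def est(im):
    m=mask(im); sc_=[(lambda g:(m&g).sum()/(m|g).sum())(model(t)) for t in np.arange(-.02,.7,.02)]
    k=int(np.argmax(sc_)); return m.sum(),round(-.02+.02*k,2),round(sc_[k],2)
if __name__=='__main__':
    print('initial',est(cv2.imread('pics/scene0.png')),'pin-parked',est(cv2.imread('pics/sc6.png')))
    im=np.ascontiguousarray(ctrl.grab_frame('scene')[:,:,::-1]); cv2.imwrite('pics/scn.png',im); print('now',est(im))
E
python3 lidang.py
```

```text
initial (np.int64(22), 0.44, np.float64(0.03)) pin-parked (np.int64(0), -0.02, np.float64(0.0))
now (np.int64(46), 0.14, np.float64(0.06))
```

```bash
python3 - <<'E'
import cv2
for f in('scene0','sc6'):
    h=cv2.cvtColor(cv2.imread(f'pics/{f}.png'),cv2.COLOR_BGR2HSV)
    print([h[v,u].tolist() for u,v in((252,178),(247,184),(270,190),(267,212))])
E
sed -i 's/(5,190,120),(16,255,255)/(3,120,120),(18,255,255)/' lidang.py; python3 lidang.py
```

```text
[[11, 184, 219], [10, 184, 212], [12, 190, 225], [11, 184, 219]]
[[11, 178, 226], [11, 180, 220], [12, 185, 230], [11, 181, 226]]
initial (np.int64(830), 0.46, np.float64(0.87)) pin-parked (np.int64(832), 0.48, np.float64(0.84))
now (np.int64(430), 0.18, np.float64(0.55))
```

The lid-angle estimate fell from 0.47 to about 0.18, so the lid is following. I'll continue, more slowly.

```bash
python3 -m jog '[[[0.004,0,0.025,0,0,0],[0.004,0,0.025,0,0,0],[0.004,0,0.025,0,0,0],[0.004,0,0.025,0,0,0],[0.003,0,0.025,0,0,0],[0.003,0,0.025,0,0,0],[0.002,0,0.025,0,0,0],[0.002,0,0.02,0,0,0],[0,0,0.02,0,0,0],[0,0,0.015,0,0,0],[0,0,0,0,0,0]]]'; for i in 1 2 3 4; do python3 -m jog '[[[0,0,0.012,0,0,0],[0,0,0,0,0,0]]]' | grep -E 'pos|ft_force'; done
```

```text
time_s: 24.52
eef_pos: [0.5929, 0.0225, 0.1306]
eef_rot: [-3.135, -0.007, 2.969]
ft_force: [0.5, 0.6, -0.8]
finger_gap: -0.0
grip_force: 0.0
eef_pos: [0.5933, 0.0223, 0.1296]
ft_force: [-1.4, -0.0, 0.5]
eef_pos: [0.5933, 0.0223, 0.1283]
ft_force: [0.0, -0.1, 0.9]
eef_pos: [0.5933, 0.0224, 0.1269]
ft_force: [-0.7, -0.5, 0.2]
eef_pos: [0.5933, 0.0224, 0.1254]
ft_force: [0.6, 0.5, 1.0]
```

```bash
for i in 1 2 3 4 5; do python3 -m jog '[[[0,0,0.01,0,0,0],[0,0,0,0,0,0]]]' | grep -E 'pos|ft_force'; done; python3 lidang.py
```

```text
eef_pos: [0.5933, 0.0224, 0.1242]
ft_force: [0.9, -0.6, 0.3]
eef_pos: [0.5932, 0.0224, 0.1229]
ft_force: [0.5, -1.0, 0.2]
eef_pos: [0.5933, 0.0224, 0.1221]
ft_force: [-0.9, -0.2, 3.4]
eef_pos: [0.5933, 0.0224, 0.122]
ft_force: [-3.6, -0.3, 8.8]
eef_pos: [0.5933, 0.0224, 0.122]
ft_force: [-6.5, -0.6, 12.7]
initial (np.int64(830), 0.46, np.float64(0.87)) pin-parked (np.int64(832), 0.48, np.float64(0.84))
now (np.int64(389), -0.02, np.float64(0.56))
```

```bash
python3 -m jog '[[[0,0,0.01,0,0,0],[0,0,0,0,0,0],[0,0,0,0,0,0]]]' | grep -E 'pos|ft_force'; python3 -m jog '[[[0,0,-0.03,0,0,0],[0,0,-0.05,0,0,0],[0,0,-0.1,0,0,0],[0,0,-0.2,0,0,0],[0,0,-0.2,0,0,0],[0,0,-0.2,0,0,0],[0,0,-0.2,0,0,0],[0,0,-0.2,0,0,0],[0,0,-0.2,0,0,0],[0,0,-0.2,0,0,0],[0,0,0,0,0,0],[0,0,0,0,0,0]]]'; python3 lidang.py; python3 - <<'E'
from h import *
im=ctrl.grab_frame('wrist')[:,:,::-1]
a=cv2.resize(cv2.imread('pics/scn.png')[130:310,170:410],(480,360)); b=cv2.resize(im,(320,240)); b=np.vstack([b,np.zeros((120,320,3),np.uint8)])
cv2.imwrite('pics/fin.png',np.hstack([a,b]))
E
```

```text
eef_pos: [0.5933, 0.0224, 0.1219]
ft_force: [-8.3, -1.0, 16.9]
time_s: 27.32
eef_pos: [0.5957, 0.0234, 0.3104]
eef_rot: [-3.136, -0.002, 2.969]
ft_force: [-0.1, -0.3, -0.2]
finger_gap: 0.001
grip_force: 0.0
initial (np.int64(830), 0.46, np.float64(0.87)) pin-parked (np.int64(832), 0.48, np.float64(0.84))
now (np.int64(586), -0.02, np.float64(0.86))
```

View pics/fin.png

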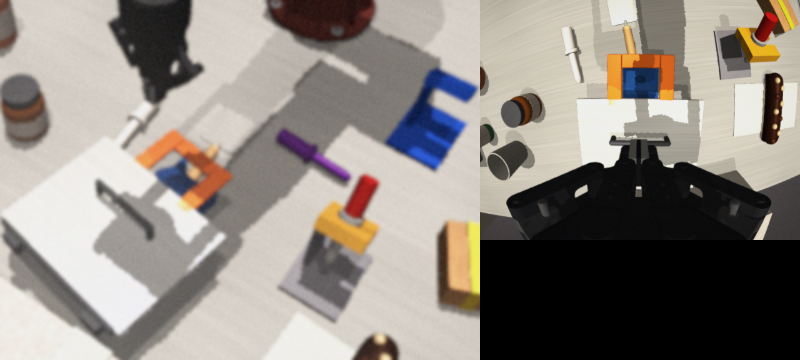

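The lid lies flat, with the orange frame at (185,170), and the pin is parked in the yellow rest at (355,205). The gripper is clear of everything, so I'm handing in.

```bash
python3 -c "
from bench import ctrl
print(ctrl.hand_in())"
```

```text
the job is handed in; nothing more can be done
None
```

I parked the pin fully home in the yellow rest and let go of it, then lowered the lid gently until it was fully shut; the job is handed in at about 27 s, though no verdict came back.

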